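# Put the mixed-up paint jars back in their own stands

## Task

The four paint jars have been put back in one another's stands: move each jar into the cup of its own colour, where that colour's brush lies, so that it sits fully down in the cup and upright. The bare wooden stand is free for parking a jar on the way. Keep the jars upright all the time and leave the freshly varnished toy car where it stands.

Things in the scene. Friction and masses are not known exactly. Their poses are not given: they have to be found in the camera images.
- jar_red: loose glass hobby paint jar full of red paint, 36 mm in diameter, 55 mm tall, about 70 g, white screw cap of 35 mm (top 15 mm) with a dab of red paint on its top; origin: centre of its underside, z up the jar's axis. At the start in a stand of another colour (other jars far off to the right are no part of this)
- jar_blue: loose glass hobby paint jar full of blue paint, 36 mm in diameter, 55 mm tall, about 70 g, white screw cap of 35 mm (top 15 mm) with a dab of blue paint on its top; origin: centre of its underside, z up the jar's axis. At the start in a stand of another colour (other jars far off to the right are no part of this)
- jar_yellow: loose glass hobby paint jar full of yellow paint, 36 mm in diameter, 55 mm tall, about 70 g, white screw cap of 35 mm (top 15 mm) with a dab of yellow paint on its top; origin: centre of its underside, z up the jar's axis. At the start in a stand of another colour (other jars far off to the right are no part of this)
- jar_white: loose glass hobby paint jar full of white paint, 36 mm in diameter, 55 mm tall, about 70 g, white screw cap of 35 mm (top 15 mm), its top all white with no coloured dab; origin: centre of its underside, z up the jar's axis. At the start in a stand of another colour (other jars far off to the right are no part of this)
- stand_red: red jar's stand, fixed: flared cup in red on an 8 mm thick wooden foot, brush with red handle beside it. Jar stands in the cup on the foot, 8 mm above the worktop; cup inside 44 mm wide at bottom, 56 mm at rim; rim 64 mm outside, 22 mm above the worktop, the highest part. Origin: cup's axis at worktop height, z up; foot x -40..40, y -38..60 mm; brush x -78..57 at y 48 mm
- stand_blue: blue jar's stand, fixed: flared cup in blue on an 8 mm thick wooden foot, brush with blue handle beside it. Jar stands in the cup on the foot, 8 mm above the worktop; cup inside 44 mm wide at bottom, 56 mm at rim; rim 64 mm outside, 22 mm above the worktop, the highest part. Origin: cup's axis at worktop height, z up; foot x -40..40, y -38..60 mm; brush x -78..57 at y 48 mm
- stand_yellow: yellow jar's stand, fixed: flared cup in yellow on an 8 mm thick wooden foot, brush with yellow handle beside it. Jar stands in the cup on the foot, 8 mm above the worktop; cup inside 44 mm wide at bottom, 56 mm at rim; rim 64 mm outside, 22 mm above the worktop, the highest part. Origin: cup's axis at worktop height, z up; foot x -40..40, y -38..60 mm; brush x -78..57 at y 48 mm
- stand_white: white jar's stand, fixed: flared cup in white on an 8 mm thick wooden foot, brush with white handle beside it. Jar stands in the cup on the foot, 8 mm above the worktop; cup inside 44 mm wide at bottom, 56 mm at rim; rim 64 mm outside, 22 mm above the worktop, the highest part. Origin: cup's axis at worktop height, z up; foot x -40..40, y -38..60 mm; brush x -78..57 at y 48 mm
- stand_spare: spare pot stand, fixed to the worktop: same foot and cup as the others, origin likewise, but the cup is bare pale wood, it has no brush and no jar at the start. All five stand in a row, in changing order. Fixed close behind them: a basket of books, 0.3 m tall (x over 0.53, y -0.07 to 0.20), and a printer, 0.12 m tall (x over 0.52, y -0.57 to -0.12)
- toy_car: loose wooden toy car, freshly varnished, 64 wide, 120 long, 51 mm tall, beside the row of stands; origin: centre of its underside, its length along y, z up. To be left alone.

How it is judged:
By the outcome, as a careful person would: the job done as asked, in the order asked, and still so for the second after the job is handed in, with the robot touching nothing.
It also fails if it takes over 128 s, if anything falls off the work surface, if the arm or the gripper's body presses on something with over 40 N, if the wrist force passes 120 N, or if a joint passes its speed limit or range.

## Robot

A 6-joint arm with a two-finger parallel gripper is mounted at the origin on a cart in front of the work surface, level with it; the furniture and walls round the work are solid. World frame = base frame: x ahead of the robot, y to its left, z up, the work surface at z = 0. Lengths are in m, angles in rad, forces in N, time in s.
With the tool pointing down it reaches from about 0.3 to 0.875 m from the base axis. Payload 6.4 kg.
Tool frame: the origin (TCP) lies between the finger pads; the fingertips stand 19 mm ahead of it and the grasp point (between the pads) is the TCP (r.tip_extent is the distance from the TCP to the fingertips, in m); z points along the fingers, y is the line along which they close (so a half turn about z gives the same grasp; the last joint's range is limited). The gripper opens to 88 mm and grips with 3 to 60 N. Pads are 18 mm wide; open, the fingers measure 123 mm over their backs; the gripper's body (75 mm by 187 mm) begins 45 mm behind the grasp point.
Start: joints at [-1.523, 0.181, 1.607, -0, 1.354, -0.206], TCP at [0.144, -0.557, 0.258] pointing down, gripper open.
Joint ranges: [-2.99, 2.99], [-0.89, 2.07], [0.3, 2.58], [-1.14, 4.28], [0, 2.63], [-3.12, 3.12]. Speed limits (rad/s): [2.57, 2.57, 3.01, 3.14, 3.14, 3.14].

## Interface

Orientations are given as [roll, pitch, yaw] about the fixed x, y, z axes, in that order (R = Rz(yaw) Ry(pitch) Rx(roll)).
In Python, from bench import r gives the robot as it stands.
- The arm moves only by the tool carry_out, never from a script. Its argument "series" is text: rows parted by semicolons, each of 5 numbers parted by spaces: the shift along the tool's x, y, z in mm, then the turn about the tool's z in degrees, then the opening, from 0 (shut) to 1 (fully open). In form: dx dy dz turn claw; .... A call has 1 to 5 rows; each row shifts and turns the commanded pose from where the row before left it, along the tool's axes as they then stand; what a row does not reach is not made up. A row lasts 1/8 s, in which the tool goes at most 62.5 mm and 10.7 degrees, less where a joint would pass 70% of its speed; a pose out of reach is approached as far as the arm can. A call is refused whole if a number of a shift passes 62.5 or a number of a turn 10.7, either way. A call with a gripper value outside its range is refused whole. The fingers move at their own pace and stop on an object; "newtons" is the grip in N (left out, the last holds). Time passes only in rows, so rows that do not move let the fingers close. It gives the time, the measured TCP pose, the force, the opening and the grip force at its end, in the units of the state.
- r.sense(): the state, without advancing time (a new reading comes with each control period).
- r.capture(name): name is "scene" or "top" or "wrist"; returns (picture, depth): 384x512x3 uint8, red, green, blue; 384x512 float32, m along the optical axis (not along the pixel's ray), 0 where there is no reading.
- r.camera_info(name): a dict with "vertical_fov" (degrees; the focal length in pixels is half the picture's height over the tangent of half this angle, whatever the lens; pixels are square), "cx", "cy" (the principal point, pixels), "R" (3x3) and "t" (3): a world point X has camera coordinates R X + t; the wrist camera has in their place "mount" (4x4, takes a point from camera to tool coordinates, whose origin is the TCP and whose axes are the flange's). Camera axes: x right, y down, z forward; pixel columns grow to the right and rows downward; lengths in m; the calibration is good to about 2 mm. A picture is of the moment at which its call begins: read the wrist's pose just before it. camera_info takes no time and is no camera call.
- r.hand_in(): hands the job in; it is judged then, once.
Trained networks look in the newest picture that a camera, given by its name, has taken for a name from the list of things; names that differ only in an ending like _2 or _b are one class to them, and where a whole thing is asked for, a point or a joint stands for the part that bears it (a point fixed in the world has none). Each returns a list of dicts, best first, with "p" (0 to 1); they miss things now and then, are a little off and sometimes report something else, mostly with a low value. They report only what shows in the picture. A call takes as long as a camera call.
- r.spot_in(camera, name): "centre" ([x, y, z] in m, in world coordinates, good to about 4 mm: the middle of the surface that is visible of it).
- r.cut_out(camera, name): "mask" (384x512 bool, what is visible of it).
The state is a dict: "clock": time; "joint_positions": joint angles; "qd": joint speeds; "tau": joint torques, N m; "tcp_pos": TCP position; "tcp_rot": TCP orientation; "wrist_force": force on the tool from outside, world axes, zero at the start; "ft_torque": the same for the moment, N m; "opening": finger opening in m; "grasp_force": force on a finger pad.
Only numpy, scipy, OpenCV 4.12 (cv2) and the standard library are available. Lean on these libraries where they do the work, as an engineer would, in place of code of your own. Each camera call takes 0.05 s, during which the arm holds its last target. There are 200 camera calls.

## Working session

There is one attempt and no reset: what is moved stays moved. The work goes in short steps, Python scripts to look and compute and a tool call to move; the robot and the scene stay as the last step left them, time stands still between calls to the robot, and variables do not carry over. Pictures are saved under pics/ and viewed, at most 14 in all, crops included, and the job is handed in when it is done.

Besides the shell and the picture viewer there is one more tool, called after "Emit:" as name(argument=value, ...), one argument or row to a line, values as JSON. carry_out: Moves the arm, as the interface text tells. Its arguments: {"type":"object","properties":{"series":{"type":"string"},"newtons":{"type":"number"}},"required":["series"]}

```bash
mkdir -p pics; ls
python3 - <<'E'
from bench import r
import cv2,numpy as np
s=r.sense();print(s['tcp_pos'],s['tcp_rot'],s['clock'],s['opening'],r.tip_extent)
for c in("top","scene"):
    p,d=r.capture(c);cv2.imwrite(f"pics/{c}0.png",p[:,:,::-1])
    i=r.camera_info(c);print(c,i)
    for n in("jar_red","jar_blue","jar_yellow","jar_white","stand_red","stand_blue","stand_yellow","stand_white","stand_spare","toy_car"):
        print(n,[(np.round(o['centre'],3).tolist(),round(o['p'],2)) for o in r.spot_in(c,n)[:3]])
E
```

```text
pics
[ 0.14438429 -0.55607637  0.25684148] [-3.13993951e+00 -3.41170566e-04  2.53865074e-01] 0.0 0.08792650370234867 0.019
top {'vertical_fov': 47.805182920462116, 'cx': 253.78072660392485, 'cy': 194.6989166284044, 'R': array([[-0.01047036, -0.99987297, -0.01201711],
       [-0.98370935,  0.01245645, -0.17933416],
       [ 0.17946107,  0.00994365, -0.98371482]]), 't': array([-0.08605626,  0.46299329,  0.9873769 ])}
jar_red [([0.466, -0.278, 0.066], 0.82)]
jar_blue [([0.473, -0.029, 0.059], 0.69)]
jar_yellow [([0.462, -0.397, 0.066], 0.6)]
jar_white [([0.453, -0.161, 0.065], 0.7), ([0.449, -0.134, 0.009], 0.62)]
stand_red [([0.447, -0.137, 0.008], 0.6)]
stand_blue [([0.462, -0.38, 0.01], 0.94)]
stand_yellow [([0.462, -0.257, 0.008], 0.86)]
stand_white [([0.465, -0.003, 0.009], 0.77)]
stand_spare [([0.484, 0.105, 0.01], 0.96), ([0.465, -0.255, 0.007], 0.51), ([0.464, -0.392, 0.067], 0.41)]
toy_car [([0.428, 0.219, 0.033], 0.6)]
scene {'vertical_fov': 47.37654928872977, 'cx': 247.6827263490133, 'cy': 192.76713161246244, 'R': array([[ 0.59713768, -0.80200066,  0.01488398],
       [-0.42234434, -0.33012752, -0.84418071],
       [ 0.6819471 ,  0.49780595, -0.53585202]]), 't': array([-0.35581447,  0.21053231,  0.77610945])}
jar_red [([0.454, -0.284, 0.046], 0.97), ([0.439, -0.156, 0.007], 0.75)]
jar_blue [([0.461, -0.037, 0.044], 0.67)]
jar_yellow []
jar_white [([0.444, -0.166, 0.045], 0.65)]
stand_red [([0.442, -0.156, 0.006], 0.67)]
stand_blue [([0.437, -0.405, 0.005], 0.46)]
stand_yellow [([0.446, -0.27, 0.014], 0.91)]
stand_white [([0.452, -0.031, 0.012], 0.63)]
stand_spare [([0.439, -0.154, 0.004], 0.73), ([0.472, 0.096, 0.007], 0.62)]
toy_car [([0.416, 0.21, 0.028], 0.78), ([0.455, -0.284, 0.045], 0.21)]
```

View pics/top0.png

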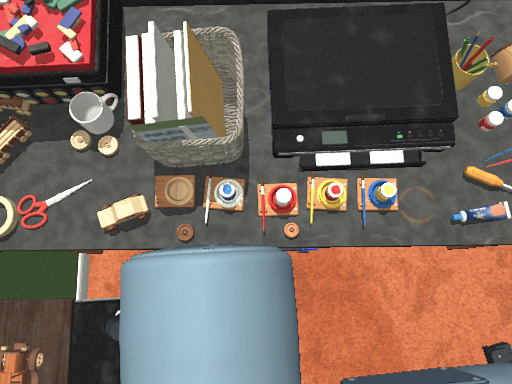

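View pics/scene0.png

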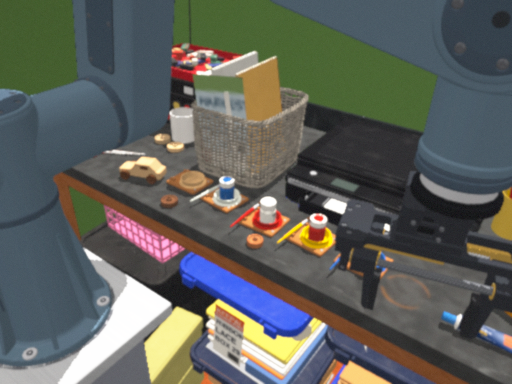

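```bash
cat > h.py <<'E'
from bench import r
import cv2,numpy as np
from scipy.spatial.transform import Rotation as Ro
def cloud(cam):
    s=r.sense();p,d=r.capture(cam);i=r.camera_info(cam)
    f=192/np.tan(np.radians(i['vertical_fov']/2))
    v,u=np.mgrid[:384,:512]
    P=np.stack([(u-i['cx'])/f*d,(v-i['cy'])/f*d,d],-1)
    if 'R' in i: P=(P-i['t'])@i['R']
    else:
        P=P@i['mount'][:3,:3].T+i['mount'][:3,3]
        P=P@Ro.from_euler('xyz',s['tcp_rot']).as_matrix().T+s['tcp_pos']
    P[d<=0]=np.nan
    return p,P
def near(P,c,rad,z0,z1):
    m=(np.hypot(P[...,0]-c[0],P[...,1]-c[1])<rad)&(P[...,2]>z0)&(P[...,2]<z1)
    return P[m]
def circ(Q):
    (c,rr)=cv2.minEnclosingCircle(Q[:,:2].astype(np.float32)*1000); return np.round(c,1),round(rr,1),len(Q),np.round(np.median(Q[:,2])*1000,1)
E
python3 - <<'E'
from h import *
print(r.camera_info("wrist"))
p,P=cloud("top")
for n,c in dict(spare=(.484,.105),W=(.472,-.02),R=(.46,-.15),Y=(.462,-.272),B=(.462,-.397)).items():
    print(n)
    if n!='spare': print(' cap',circ(near(P,c,.04,.056,.072)))
    Q=near(P,c,.05,.017,.026)
    print(' rim',circ(Q),np.round([Q[:,0].min(),Q[:,0].max(),Q[:,1].min(),Q[:,1].max()],3)) if len(Q) else 0
    Q=near(P,c,.07,.004,.012)
    print(' foot',cv2.minAreaRect((Q[:,:2]*1000).astype(np.float32)))
Q=near(P,(.428,.219),.09,.03,.07);print('car',np.round([Q.min(0),Q.max(0)],3))
Q=near(P,(.46,-.15),.05,-.006,.003);print(np.median(Q[:,2]))
E
```

```text
{'vertical_fov': 69.2685640202981, 'cx': 260.80195508159716, 'cy': 188.92240662407823, 'mount': array([[-1.64493477e-04, -9.66416622e-01, -2.56980321e-01,
         6.55716668e-02],
       [ 9.99999972e-01, -1.15868550e-04, -2.04358762e-04,
         9.45187825e-04],
       [ 1.67719767e-04, -2.56980348e-01,  9.66416614e-01,
        -1.27287992e-01],
       [ 0.00000000e+00,  0.00000000e+00,  0.00000000e+00,
         1.00000000e+00]])}
spare
 rim (array([487.8, 107.4]), 45.6, 169, np.float64(21.7)) [0.452 0.512 0.063 0.148]
 foot ((483.5892333984375, 108.52774047851562), (129.6267547607422, 127.15967559814453), 85.77552795410156)
W
 cap (array([472.6, -28.1]), 17.9, 182, np.float64(63.8))
 rim (array([472.4, -13.5]), 45.0, 246, np.float64(21.2)) [ 0.442  0.507 -0.058  0.025]
 foot ((468.74078369140625, -21.970672607421875), (120.1196060180664, 129.7308349609375), 73.94861602783203)
R
 cap (array([ 456.9, -159.4]), 17.6, 183, np.float64(64.1))
 rim (array([ 460.6, -144.6]), 45.6, 256, np.float64(21.0)) [ 0.426  0.494 -0.189 -0.108]
 foot ((459.4865417480469, -150.90728759765625), (132.12181091308594, 132.2875213623047), 21.53426742553711)
Y
 cap (array([ 468.4, -279.8]), 18.0, 186, np.float64(64.1))
 rim (array([ 463.1, -266.5]), 45.1, 234, np.float64(21.4)) [ 0.436  0.5   -0.31  -0.224]
 foot ((464.5143127441406, -273.3790283203125), (136.87307739257812, 129.36630249023438), 53.08831024169922)
B
 cap (array([ 466.9, -403.5]), 18.7, 195, np.float64(64.3))
 rim (array([ 462.4, -390.5]), 44.4, 206, np.float64(21.8)) [ 0.435  0.498 -0.435 -0.352]
 foot ((457.6916809082031, -396.11016845703125), (135.92367553710938, 125.08917999267578), 64.66545104980469)
car [[0.39  0.164 0.03 ]
 [0.469 0.277 0.057]]
0.0006149776371891633
```

Run:
```python
from h import *
from scipy.ndimage import gaussian_filter
p,P=cloud("top")
for n,c in dict(spare=(.482,.105),W=(.474,-.026),R=(.46,-.157),Y=(.468,-.278),B=(.466,-.403)).items():
    Q=near(P,c,.05,.016,.027)[:,:2]
    g=np.arange(-12,12.1,.5)/1000
    S=np.array([[np.sum(np.exp(-((np.hypot(*(Q-(c[0]+a,c[1]+b)).T)-.030)/.003)**2)) for b in g] for a in g])
    i=np.unravel_index(S.argmax(),S.shape); print(n,np.round((c[0]+g[i[0]],c[1]+g[i[1]]),4),S.max(),len(Q))
Q=near(P,(.52,.06),.16,.06,.32);Q=Q[Q[:,0]>.5];print('basket minx',Q[:,0].min(),Q[:,1].min(),Q[:,1].max())
```

```text
spare [0.481  0.0935] 120.5583876581581 188
W [ 0.473 -0.028] 116.00265419401175 239
R [ 0.457 -0.159] 111.34812575573764 237
Y [ 0.4695 -0.2795] 113.71812578073323 223
B [ 0.4675 -0.403 ] 91.96716616385552 194
basket minx 0.5355450702138991 -0.0700675781605999 0.1608749647534629
```

Emit:
carry_out(
  series="0 0 0 -10.7 1;0 0 0 -10.7 1;0 0 0 -10.7 1;0 0 0 -10.7 1;0 0 0 -10.7 1",
  newtons=20,
)

```text
clock: 1.82
tcp_pos: [0.1444, -0.5566, 0.2577]
tcp_rot: [-3.142, -0.0, 1.194]
wrist_force: [0.3, 0.4, -0.8]
opening: 0.0882
grasp_force: 0.0
```

Emit:
carry_out(
  series="0 0 0 -10.7 1;0 0 0 -10.7 1;0 0 0 -10.7 1;0 0 0 -10.7 1;0 0 0 -10.7 1",
)

```text
clock: 2.45
tcp_pos: [0.1444, -0.5566, 0.2577]
tcp_rot: [3.142, -0.0, 2.127]
wrist_force: [-0.4, -1.2, -0.2]
opening: 0.0884
grasp_force: 0.0
```

Emit:
carry_out(
  series="0 0 0 -10.7 1;0 0 0 -10.7 1;0 0 0 -10.7 1;0 0 0 -10.7 1;0 0 0 -10.7 1",
)

```text
clock: 3.08
tcp_pos: [0.1444, -0.5566, 0.2577]
tcp_rot: [-3.142, 0.0, 3.061]
wrist_force: [-0.2, -0.6, 0.2]
opening: 0.0877
grasp_force: 0.0
```

Emit:
carry_out(
  series="0 0 0 -4.6 1;-35 40 0 0 1;-35 50 0 0 1;-35 50 0 0 1;-35 50 0 0 1",
)

```text
clock: 3.7
tcp_pos: [0.2864, -0.3659, 0.2579]
tcp_rot: [-3.141, 0.0, 3.135]
wrist_force: [0.4, 0.2, 0.1]
opening: 0.0878
grasp_force: 0.0
```

Emit:
carry_out(
  series="-35 50 0 0 1;-35 50 0 0 1;-35 50 0 0 1;-35 50 0 0 1;0 0 0 0 1",
)

```text
clock: 4.32
tcp_pos: [0.4284, -0.1648, 0.2579]
tcp_rot: [3.141, 0.001, -3.141]
wrist_force: [-0.3, -0.3, 0.2]
opening: 0.0883
grasp_force: 0.0
```

Emit:
carry_out(
  series="-15 45 0 0 1;-15 45 0 0 1;-14 47 30 0 1;0 0 30 0 1;0 0 0 0 1",
)

```text
clock: 4.95
tcp_pos: [0.47, -0.0317, 0.1957]
tcp_rot: [3.14, -0.005, 3.135]
wrist_force: [-0.3, -0.5, 0.7]
opening: 0.0881
grasp_force: 0.0
```

Run:
```python
from h import *
s=r.sense();print(s['tcp_pos'],s['joint_positions'])
p,P=cloud("wrist");cv2.imwrite("pics/w1.png",p[:,:,::-1])
for c in((.4725,-.028),(.457,-.159)):
    Q=near(P,c,.035,.056,.072)
    if len(Q)>5: print(circ(Q))
```

```text
[ 0.46996693 -0.03170255  0.19573842] [-3.19843542e-01  1.67828613e-02  1.91859472e+00 -4.69977841e-04
  1.21117793e+00 -1.88428000e+00]
(array([471.8, -29.4]), 17.8, 1014, np.float64(63.4))
(array([ 456.2, -160.6]), 17.8, 1123, np.float64(63.3))
```

View pics/w1.png

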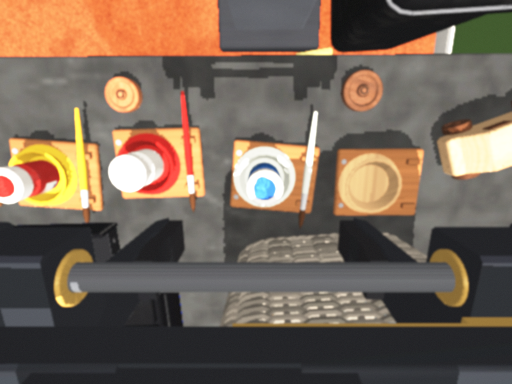

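Emit:
carry_out(
  series="0 -1 45 0 1;0 0 45 0 1;0 0 40 0 1;0 0 21 0 1;0 0 0 0 1",
)

```text
clock: 5.62
tcp_pos: [0.4716, -0.0339, 0.0467]
tcp_rot: [3.141, -0.001, 3.133]
wrist_force: [0.1, -0.0, 0.8]
opening: 0.088
grasp_force: 0.0
```

Emit:
carry_out(
  series="0 0 0 0 0.2;0 0 0 0 0.2;0 0 0 0 0.2;0 0 0 0 0.2;0 0 0 0 0.2",
  newtons=15,
)

```text
clock: 6.25
tcp_pos: [0.4717, -0.0325, 0.0469]
tcp_rot: [3.142, 0.0, 3.136]
wrist_force: [0.2, 1.1, 0.6]
opening: 0.0402
grasp_force: 0.2
```

Emit:
carry_out(
  series="0 3.5 0 0 0.6;0 0 0 0 0.6;0 0 0 0 0.2;0 0 0 0 0.2;0 0 0 0 0.2",
)

```text
clock: 6.88
tcp_pos: [0.4717, -0.0292, 0.0467]
tcp_rot: [3.142, -0.0, 3.135]
wrist_force: [0.1, 0.4, -0.3]
opening: 0.035
grasp_force: 15.0
```

Emit:
carry_out(
  series="0 0 0 0 0.2;0 0 0 0 0.2;0 0 0 0 0.2",
)

```text
clock: 7.25
tcp_pos: [0.4717, -0.0291, 0.0467]
tcp_rot: [-3.142, 0.0, 3.135]
wrist_force: [0.8, 0.4, -0.4]
opening: 0.0347
grasp_force: 15.0
```

Emit:
carry_out(
  series="0 0 10 0 0.2;0 0 -20 0 0.2;0 0 -25 0 0.2;0 0 -25 0 0.2;0 0 -25 0 0.2",
)

```text
clock: 7.88
tcp_pos: [0.4714, -0.029, 0.1323]
tcp_rot: [3.141, -0.0, 3.135]
wrist_force: [0.0, 0.5, -1.4]
opening: 0.0348
grasp_force: 15.0
```

I sent a wrong-signed first row (10 mm down). I'll check how the jar now sits in the grip.

```bash
cat >> h.py <<'E'
def rim(P,c,w=.012):
    Q=near(P,c,.05,.016,.027)[:,:2]
    g=np.arange(-w,w+1e-4,.5/1000)
    S=np.array([[np.sum(np.exp(-((np.hypot(*(Q-(c[0]+a,c[1]+b)).T)-.030)/.003)**2)) for b in g] for a in g])
    i=np.unravel_index(S.argmax(),S.shape); return np.round((c[0]+g[i[0]],c[1]+g[i[1]]),4),round(S.max()),len(Q)
E
python3 - <<'E'
from h import *
print(r.sense()['tcp_pos'])
p,P=cloud("wrist");cv2.imwrite("pics/w2.png",p[:,:,::-1])
for c in((.481,.0935),(.473,-.029),(.457,-.16)): print('wrist rim',rim(P,c))
p,P=cloud("scene");cv2.imwrite("pics/s2.png",cv2.resize(p[100:292,150:406,::-1],None,fx=2.5,fy=2.5))
Q=near(P,(.4717,-.029),.03,.07,.2)
i=r.camera_info('scene')
m=r.cut_out('scene','jar_blue')
for o in m[:2]:
    Z=P[o['mask']];Z=Z[~np.isnan(Z[:,0])];print(o['p'],len(Z),np.round(np.percentile(Z,[2,50,98],axis=0),3))
E
```

```text
[ 0.47144222 -0.02903772  0.13231986]
wrist rim (array([0.4805, 0.091 ]), 798, 1206)
wrist rim (array([ 0.4735, -0.029 ]), 623, 1183)
wrist rim (array([ 0.4565, -0.1605]), 664, 1410)
0.89 318 [[ 0.452 -0.049  0.107]
 [ 0.458 -0.036  0.137]
 [ 0.475 -0.018  0.161]]
```

View pics/s2.png

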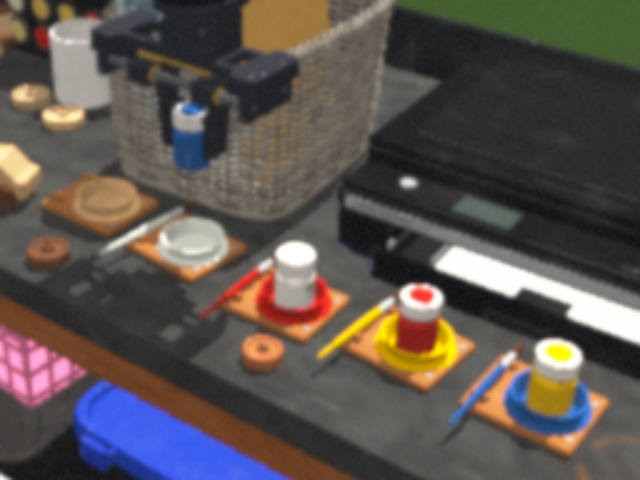

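View pics/w2.png

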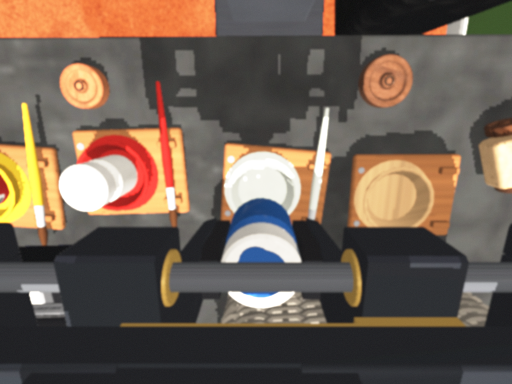

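Emit:
carry_out(
  series="0 20 0 -0.4 0.2;-2 30 0 0 0.2;-3 30 0 0 0.2;-3 30 0 0 0.2;0 11.5 0 0 0.2",
)

```text
clock: 8.65
tcp_pos: [0.4788, 0.0936, 0.1302]
tcp_rot: [3.141, -0.002, -3.139]
wrist_force: [0.3, 0.2, -1.7]
opening: 0.035
grasp_force: 15.0
```

Run:
```python
from h import *
s=r.sense();print(s['tcp_pos'],s['tcp_rot'],s['wrist_force']);t=s['tcp_pos']
p,P=cloud("wrist")
print('rim',rim(P,(.481,.0925)))
for o in r.cut_out('wrist','jar_blue')[:1]:
    Z=P[o['mask']];Z=Z[~np.isnan(Z[:,0])]-t;print(o['p'],len(Z),np.round(np.percentile(Z,[2,10,50,90,98],axis=0),4))
    top=Z[Z[:,2]>np.percentile(Z[:,2],97)-.003];print(circ(top))
p,P=cloud("scene")
for o in r.cut_out('scene','jar_blue')[:1]:
    Z=P[o['mask']];Z=Z[~np.isnan(Z[:,0])]-t;print(o['p'],len(Z),np.round(np.percentile(Z,[2,10,50,90,98],axis=0),4))
```

```text
[0.47880716 0.09358581 0.13020359] [ 3.14143672e+00 -2.33912889e-03 -3.13914633e+00] [ 0.280676    0.16686061 -1.73464431]
rim (array([0.482 , 0.0925]), 623, 908)
0.63 4587 [[-0.0196 -0.0164 -0.0247]
 [-0.019  -0.0126 -0.0123]
 [-0.0142 -0.0013  0.0221]
 [ 0.009   0.0102  0.0242]
 [ 0.0129  0.0139  0.0248]]
(array([-5.6, -0.3]), 21.4, 2370, np.float64(23.6))
0.61 311 [[-0.0235 -0.0192 -0.1293]
 [-0.0198 -0.0155 -0.0257]
 [-0.0142 -0.0054  0.0022]
 [-0.0013  0.0176  0.0244]
 [ 0.1217  0.1531  0.0268]]
```

Emit:
carry_out(
  series="-2.5 -1 20 0 0.2;0 0 20 0 0.2;0 0 20 0 0.2;0 0 20 0 0.2;0 0 0 0 0.2",
)

```text
clock: 9.48
tcp_pos: [0.4809, 0.0904, 0.0503]
tcp_rot: [-3.142, -0.003, 3.141]
wrist_force: [-0.5, 1.0, -0.7]
opening: 0.0349
grasp_force: 15.0
```

Run:
```python
from h import *
s=r.sense();print(s['tcp_pos'],s['tcp_rot'],s['wrist_force']);t=s['tcp_pos']
p,P=cloud("wrist");
Q=near(P,t[:2],.022,t[2]+.018,t[2]+.03);A=np.c_[Q[:,:2]-t[:2],np.ones(len(Q))]
print(len(Q),np.linalg.lstsq(A,Q[:,2],rcond=None)[0],circ(Q))
```

```text
[0.48094183 0.09040439 0.05034603] [-3.14157446 -0.0034983   3.14099874] [-0.53197966  0.97892198 -0.70739225]
2918 [0.04322544 0.00553765 0.07397172] (array([480.8,  90.4]), 22.0, 2918, np.float64(73.9))
```

Emit:
carry_out(
  series="0 2 5 0 0.2;0 0 0 0 0.2;0 0 0 0 0.45;0 0 0 0 0.5;0 0 0 0 0.6",
)

```text
clock: 10.15
tcp_pos: [0.4824, 0.0934, 0.0469]
tcp_rot: [-3.142, 0.0, -3.141]
wrist_force: [0.0, 0.4, 0.5]
opening: 0.0519
grasp_force: 0.0
```

Emit:
carry_out(
  series="0 0 0 0 1;0 0 0 0 1;0 0 -30 0 1;0 0 -40 0 1;0 0 -40 0 1",
)

```text
clock: 10.78
tcp_pos: [0.4819, 0.0934, 0.1577]
tcp_rot: [3.142, -0.001, -3.141]
wrist_force: [0.7, -1.2, -0.2]
opening: 0.0884
grasp_force: 0.0
```

Run:
```python
from h import *
s=r.sense();print(s['tcp_pos'],s['tcp_rot'],s['wrist_force']);t=s['tcp_pos']
p,P=cloud("wrist");
for c in((.482,.0925),(.472,-.029),(.457,-.159)):
    Q=near(P,c,.03,.055,.075)
    print('rim',rim(P,c))
    if len(Q)>50:
        A=np.c_[Q[:,:2]-t[:2],np.ones(len(Q))];print(np.linalg.lstsq(A,Q[:,2],rcond=None)[0][:2],circ(Q))
```

```text
[0.48193749 0.09339012 0.15769109] [ 3.14153236e+00 -6.30637641e-04 -3.14089817e+00] [ 0.66952502 -1.20391646 -0.1705967 ]
rim (array([0.4815, 0.0925]), 608, 934)
[0.03687487 0.00367946] (array([480.1,  92.5]), 17.7, 1374, np.float64(63.3))
rim (array([ 0.472 , -0.0275]), 804, 1354)
rim (array([ 0.456 , -0.1605]), 395, 1063)
```

Emit:
carry_out(
  series="4 -35 0 0 1;5 -45 0 0 1;5 -45 0 0 1;5 -45 0 0 1;5 -45 0 0 1",
)

```text
clock: 11.45
tcp_pos: [0.4581, -0.123, 0.1567]
tcp_rot: [-3.141, 0.0, -3.141]
wrist_force: [1.1, 0.3, 0.5]
opening: 0.0881
grasp_force: 0.0
```

Emit:
carry_out(
  series="1.5 -30 0 0 1;0 -8 0 0 1;0 0 20 0 1;0 0 0 0 1",
)

```text
clock: 11.95
tcp_pos: [0.4559, -0.1583, 0.1353]
tcp_rot: [3.139, -0.003, -3.14]
wrist_force: [-0.5, 0.2, 0.3]
opening: 0.0882
grasp_force: 0.0
```

Emit:
carry_out(
  series="-0.5 -1 30 0 1;0 0 30 0 1;0 0 20 0 1;0 0 10 0 1;0 0 0 0 1",
)

```text
clock: 12.58
tcp_pos: [0.4575, -0.1601, 0.0467]
tcp_rot: [3.141, -0.001, -3.14]
wrist_force: [0.3, 1.1, -0.2]
opening: 0.0878
grasp_force: 0.0
```

Emit:
carry_out(
  series="0 0 0 0 0.5;0 0 0 0 0.2;0 0 0 0 0.2;0 0 0 0 0.2;0 0 0 0 0.2",
)

```text
clock: 13.2
tcp_pos: [0.4574, -0.1607, 0.0468]
tcp_rot: [-3.142, 0.0, -3.141]
wrist_force: [0.6, 0.0, 0.4]
opening: 0.04
grasp_force: 0.0
```

Emit:
carry_out(
  series="0 0 0 0 0.2;0 0 0 0 0.2;0 0 0 0 0.2;0 0 0 0 0.2",
)

```text
clock: 13.7
tcp_pos: [0.4574, -0.1606, 0.0467]
tcp_rot: [3.141, -0.0, -3.141]
wrist_force: [0.5, 0.7, 1.1]
opening: 0.0348
grasp_force: 15.0
```

Emit:
carry_out(
  series="0 0 -15 0 0.2;0 0 -20 0 0.2;0 0 -25 0 0.2;0 0 -25 0 0.2;0 0 0 0 0.2",
)

```text
clock: 14.32
tcp_pos: [0.4589, -0.1616, 0.1342]
tcp_rot: [-3.139, 0.004, -3.141]
wrist_force: [0.8, -0.6, -0.9]
opening: 0.0351
grasp_force: 15.0
```

Emit:
carry_out(
  series="-2 20 0 0 0.2;-4 35 0 0 0.2;-5 40 0 0 0.2;-4 27 0 0 0.2;-0.5 10 0 0 0.2",
)

```text
clock: 14.95
tcp_pos: [0.4722, -0.0273, 0.1309]
tcp_rot: [3.141, -0.001, -3.139]
wrist_force: [-0.5, -0.5, -1.0]
opening: 0.0351
grasp_force: 15.0
```

Emit:
carry_out(
  series="0 0 20 0 0.2;0 0 25 0 0.2;0 0 20 0 0.2;0 0 10 0 0.2;0 0 0 0 0.2",
)

```text
clock: 15.58
tcp_pos: [0.4723, -0.0289, 0.0561]
tcp_rot: [3.141, -0.002, -3.141]
wrist_force: [-0.7, 0.0, 0.1]
opening: 0.0349
grasp_force: 15.0
```

Now the last ~9 mm, then release and lift.

Emit:
carry_out(
  series="0 0 5 0 0.2;0 0 4 0 0.2;0 0 0 0 0.2;0 0 0 0 0.45;0 0 0 0 0.6",
)

```text
clock: 16.2
tcp_pos: [0.4731, -0.0287, 0.048]
tcp_rot: [-3.141, 0.001, -3.141]
wrist_force: [0.4, -0.0, 0.1]
opening: 0.0473
grasp_force: 0.0
```

Emit:
carry_out(
  series="0 0 0 0 1;0 0 0 0 1;0 0 -30 0 1;0 0 -40 0 1;0 0 -40 0 1",
)

```text
clock: 16.82
tcp_pos: [0.4725, -0.0286, 0.1587]
tcp_rot: [3.141, -0.001, -3.141]
wrist_force: [0.2, 0.0, -0.0]
opening: 0.0881
grasp_force: 0.0
```

Emit:
carry_out(
  series="0 -35 0 0 1;0 -45 0 0 1;0 -45 0 0 1;0 -25 0 0 1;0 0 0 0 1",
)

```text
clock: 17.45
tcp_pos: [0.4729, -0.1802, 0.1578]
tcp_rot: [-3.141, 0.0, 3.14]
wrist_force: [-0.2, 0.5, -0.3]
opening: 0.0879
grasp_force: 0.0
```

```bash
cat > chk.py <<'E'
from h import *
s=r.sense();print(s['tcp_pos'],s['tcp_rot']);t=s['tcp_pos']
p,P=cloud("wrist");cv2.imwrite("pics/last.png",p[:,:,::-1])
for n,c in dict(S=(.482,.0925),W=(.473,-.028),R=(.457,-.16),Y=(.4685,-.2797),B=(.467,-.4033)).items():
    Q=near(P,c,.03,.055,.075)
    if len(Q)>50: print(n,'cap',circ(Q))
    if len(near(P,c,.035,.016,.027))>300: print(n,'rim',rim(P,c))
E
python3 chk.py
```

```text
[ 0.4728809  -0.18018025  0.15775302] [-3.14137164e+00  2.33974632e-04  3.13955308e+00]
W cap (array([471.6, -30.2]), 18.1, 1528, np.float64(63.3))
W rim (array([ 0.4725, -0.0295]), 538, 1144)
R rim (array([ 0.456, -0.161]), 765, 1458)
Y cap (array([ 467.5, -280.9]), 17.8, 1469, np.float64(63.3))
Y rim (array([ 0.4685, -0.2812]), 536, 1187)
B cap (array([ 465.8, -400.3]), 17.1, 645, np.float64(61.9))
B rim (array([ 0.466 , -0.4038]), 611, 1368)
```

Emit:
carry_out(
  series="2 -35 0 0 1;2 -40 0 0 1;1 -20 10 0 1;0 -5 20 0 1;0 0 0 0 1",
)

```text
clock: 18.12
tcp_pos: [0.4669, -0.2768, 0.1255]
tcp_rot: [3.138, -0.003, -3.141]
wrist_force: [0.3, 0.2, 0.1]
opening: 0.0883
grasp_force: 0.0
```

Emit:
carry_out(
  series="0 0 30 0 1;0 0 30 0 1;0 0 15 0 1;0 0 6 0 1;0 0 0 0 1",
)

```text
clock: 18.75
tcp_pos: [0.4683, -0.2786, 0.0471]
tcp_rot: [-3.141, 0.0, -3.141]
wrist_force: [-0.0, -0.3, 0.4]
opening: 0.0883
grasp_force: 0.0
```

Emit:
carry_out(
  series="0 0 0 0 0.5;0 0 0 0 0.5;0 0 0 0 0.5;0 0 0 0 0.5",
)

```text
clock: 19.25
tcp_pos: [0.4681, -0.2787, 0.0469]
tcp_rot: [-3.141, 0.0, -3.141]
wrist_force: [0.1, 0.7, -0.6]
opening: 0.0502
grasp_force: 0.0
```

Emit:
carry_out(
  series="0 -1.3 0 0 0.2;0 0 0 0 0.2;0 0 0 0 0.2;0 0 0 0 0.2;0 0 0 0 0.2",
)

```text
clock: 19.88
tcp_pos: [0.4681, -0.28, 0.0468]
tcp_rot: [-3.141, 0.0, -3.141]
wrist_force: [0.5, -1.2, 0.3]
opening: 0.035
grasp_force: 15.0
```

Emit:
carry_out(
  series="0 0 -15 0 0.2;0 0 -20 0 0.2;0 0 -25 0 0.2;0 0 -25 0 0.2;0 0 0 0 0.2",
)

```text
clock: 20.5
tcp_pos: [0.4693, -0.281, 0.1345]
tcp_rot: [-3.138, 0.004, -3.141]
wrist_force: [0.2, -0.1, -1.0]
opening: 0.0347
grasp_force: 15.0
```

Emit:
carry_out(
  series="2 20 0 0 0.2;3 30 0 0 0.2;3 35 0 0 0.2;3 25 0 0 0.2;0.5 10 0 0 0.2",
)

```text
clock: 21.12
tcp_pos: [0.455, -0.1572, 0.1303]
tcp_rot: [3.14, -0.003, -3.139]
wrist_force: [0.3, -0.7, -1.3]
opening: 0.0349
grasp_force: 15.0
```

Emit:
carry_out(
  series="0 0 20 0 0.2;0 0 25 0 0.2;0 0 20 0 0.2;0 0 10 0 0.2;0 0 0 0 0.2",
)

```text
clock: 21.75
tcp_pos: [0.4558, -0.1596, 0.0559]
tcp_rot: [3.14, -0.002, -3.141]
wrist_force: [-0.7, 0.5, -0.4]
opening: 0.0345
grasp_force: 15.0
```

Emit:
carry_out(
  series="0 0 5 0 0.2;0 0 4 0 0.2;0 0 0 0 0.2;0 0 0 0 0.45;0 0 0 0 0.6",
)

```text
clock: 22.38
tcp_pos: [0.4566, -0.1601, 0.048]
tcp_rot: [-3.141, 0.0, -3.141]
wrist_force: [-0.2, 0.8, 0.5]
opening: 0.0476
grasp_force: 0.0
```

Emit:
carry_out(
  series="0 0 0 0 1;0 0 0 0 1;0 0 -30 0 1;0 0 -40 0 1;0 0 -40 0 1",
)

```text
clock: 23.0
tcp_pos: [0.4562, -0.1598, 0.1587]
tcp_rot: [3.141, -0.0, -3.141]
wrist_force: [0.7, 0.3, -0.3]
opening: 0.0883
grasp_force: 0.0
```

Emit:
carry_out(
  series="-2 -35 0 0 1;-2 -45 0 0 1;-2 -45 0 0 1;-2 -30 0 0 1;0 0 0 0 1",
)

```text
clock: 23.62
tcp_pos: [0.4643, -0.3168, 0.1576]
tcp_rot: [-3.141, 0.0, 3.14]
wrist_force: [-0.7, -0.3, -0.4]
opening: 0.0882
grasp_force: 0.0
```

```bash
python3 chk.py
```

```text
[ 0.46434451 -0.31684699  0.15764677] [-3.14114280e+00  2.19296461e-04  3.13974345e+00]
R cap (array([ 455.8, -161.9]), 17.9, 1559, np.float64(63.3))
R rim (array([ 0.4565, -0.161 ]), 553, 1183)
Y rim (array([ 0.4675, -0.2817]), 741, 1450)
B cap (array([ 465.7, -404.5]), 17.8, 1422, np.float64(63.2))
B rim (array([ 0.466 , -0.4043]), 519, 1105)
```

Emit:
carry_out(
  series="-1 -35 0 0 1;-1 -35 0 0 1;0 -15 10 0 1;0 -2 20 0 1;0 0 0 0 1",
)

```text
clock: 24.3
tcp_pos: [0.4653, -0.399, 0.1243]
tcp_rot: [3.136, -0.004, -3.14]
wrist_force: [-0.7, 0.3, 0.1]
opening: 0.0882
grasp_force: 0.0
```

Emit:
carry_out(
  series="0 0 30 0 1;0 0 30 0 1;0 0 15 0 1;0 0 6 0 1;0 0 0 0 1",
)

```text
clock: 24.92
tcp_pos: [0.4669, -0.4019, 0.0471]
tcp_rot: [-3.141, 0.0, -3.141]
wrist_force: [0.4, -0.4, 0.2]
opening: 0.0882
grasp_force: 0.0
```

Emit:
carry_out(
  series="0 0 0 0 0.5;0 0 0 0 0.5;0 0 0 0 0.5;0 0 0 0 0.5",
)

```text
clock: 25.42
tcp_pos: [0.4666, -0.402, 0.0469]
tcp_rot: [-3.141, 0.0, -3.141]
wrist_force: [-0.5, -0.2, 0.5]
opening: 0.0501
grasp_force: 0.0
```

Emit:
carry_out(
  series="0 -1.8 0 0 0.2;0 0 0 0 0.2;0 0 0 0 0.2;0 0 0 0 0.2;0 0 0 0 0.2",
)

```text
clock: 26.05
tcp_pos: [0.4666, -0.4038, 0.0468]
tcp_rot: [-3.141, 0.0, -3.141]
wrist_force: [0.5, -0.1, 0.4]
opening: 0.0354
grasp_force: 15.0
```

Emit:
carry_out(
  series="0 0 -15 0 0.2;0 0 -20 0 0.2;0 0 -25 0 0.2;0 0 -25 0 0.2;0 0 0 0 0.2",
)

```text
clock: 26.68
tcp_pos: [0.468, -0.4053, 0.1356]
tcp_rot: [-3.136, 0.004, -3.141]
wrist_force: [0.4, 0.2, -0.8]
opening: 0.0352
grasp_force: 15.0
```

Emit:
carry_out(
  series="0 20 0 0 0.2;0 35 0 0 0.2;-0.5 35 0 0 0.2;-0.5 23 0 0 0.2;0 10 0 0 0.2",
)

```text
clock: 27.3
tcp_pos: [0.4672, -0.2787, 0.1311]
tcp_rot: [3.141, -0.001, -3.139]
wrist_force: [0.1, -0.8, -0.4]
opening: 0.0352
grasp_force: 15.0
```

Emit:
carry_out(
  series="0 0 20 0 0.2;0 0 25 0 0.2;0 0 20 0 0.2;0 0 10 0 0.2;0 0 0 0 0.2",
)

```text
clock: 27.92
tcp_pos: [0.4672, -0.2807, 0.0561]
tcp_rot: [3.141, -0.001, -3.141]
wrist_force: [0.3, 0.4, -0.1]
opening: 0.0351
grasp_force: 15.0
```

Emit:
carry_out(
  series="-0.5 0 5 0 0.2;0 0 4 0 0.2;0 0 0 0 0.2;0 0 0 0 0.45;0 0 0 0 0.6",
)

```text
clock: 28.55
tcp_pos: [0.4682, -0.2809, 0.048]
tcp_rot: [-3.141, 0.0, -3.141]
wrist_force: [0.1, -0.1, -0.0]
opening: 0.0474
grasp_force: 0.0
```

Emit:
carry_out(
  series="0 0 0 0 1;0 0 0 0 1;0 0 -30 0 1;0 0 -40 0 1;0 0 -40 0 1",
)

```text
clock: 29.18
tcp_pos: [0.4678, -0.2806, 0.1587]
tcp_rot: [3.141, -0.0, -3.141]
wrist_force: [0.2, -0.8, 0.3]
opening: 0.0881
grasp_force: 0.0
```

Emit:
carry_out(
  series="-1 35 0 0 1;-1 45 0 0 1;-1 45 0 0 1;-1 45 0 0 1;-1 45 0 0 1",
)

```text
clock: 29.8
tcp_pos: [0.4727, -0.0644, 0.1579]
tcp_rot: [-3.141, 0.0, -3.141]
wrist_force: [0.9, 0.5, -1.2]
opening: 0.0886
grasp_force: 0.0
```

Emit:
carry_out(
  series="-2 45 0 0 1;-2 45 0 0 1;-2 45 0 0 1;0 15 0 0 1;0 0 0 0 1",
)

```text
clock: 30.42
tcp_pos: [0.4786, 0.0846, 0.1577]
tcp_rot: [-3.141, -0.0, -3.139]
wrist_force: [0.2, 0.1, 0.6]
opening: 0.088
grasp_force: 0.0
```

```bash
python3 chk.py
```

```text
[0.47864994 0.08457133 0.15766239] [-3.14119694e+00 -1.15477744e-04 -3.13889657e+00]
S cap (array([480. ,  92.4]), 17.7, 1366, np.float64(63.3))
S rim (array([0.4815, 0.093 ]), 590, 920)
W cap (array([471.9, -29.2]), 18.0, 1487, np.float64(63.3))
W rim (array([ 0.4725, -0.029 ]), 539, 1150)
R rim (array([ 0.4555, -0.1605]), 471, 1125)
```

Emit:
carry_out(
  series="-1 4 20 0 1;-1 4 20 0 1;0 0 30 0 1;0 0 25 0 1;0 0 15 0 1",
)

```text
clock: 31.1
tcp_pos: [0.4804, 0.0908, 0.0465]
tcp_rot: [-3.141, -0.002, 3.14]
wrist_force: [-0.4, -0.2, 0.5]
opening: 0.0882
grasp_force: 0.0
```

Emit:
carry_out(
  series="0 0 0 0 0.5;0 0 0 0 0.5;0 0 0 0 0.5;0 0 0 0 0.5",
)

```text
clock: 31.6
tcp_pos: [0.4813, 0.0923, 0.0484]
tcp_rot: [-3.142, 0.001, -3.141]
wrist_force: [0.5, 0.1, 0.7]
opening: 0.0505
grasp_force: 0.0
```

Emit:
carry_out(
  series="0 0 1.5 0 0.2;0 0 0 0 0.2;0 0 0 0 0.2;0 0 0 0 0.2;0 0 0 0 0.2",
)

```text
clock: 32.22
tcp_pos: [0.4808, 0.0923, 0.0463]
tcp_rot: [3.141, 0.0, -3.141]
wrist_force: [-0.5, 1.0, 1.0]
opening: 0.0347
grasp_force: 15.0
```

Emit:
carry_out(
  series="0 0 -15 0 0.2;0 0 -20 0 0.2;0 0 -25 0 0.2;0 0 -25 0 0.2;0 0 0 0 0.2",
)

```text
clock: 32.85
tcp_pos: [0.4825, 0.0922, 0.1337]
tcp_rot: [-3.141, 0.005, -3.141]
wrist_force: [-0.2, -0.1, -1.7]
opening: 0.0348
grasp_force: 15.0
```

Emit:
carry_out(
  series="1 -20 0 0 0.2;1 -30 0 0 0.2;1 -40 0 0 0.2;1 -40 0 0 0.2;1 -40 0 0 0.2",
)

```text
clock: 33.48
tcp_pos: [0.4751, -0.0787, 0.1303]
tcp_rot: [3.141, -0.001, -3.141]
wrist_force: [0.6, -0.5, -0.3]
opening: 0.0349
grasp_force: 15.0
```

Emit:
carry_out(
  series="1 -40 0 0 0.2;1 -40 0 0 0.2;1 -40 0 0 0.2;1 -40 0 0 0.2;1 -40 0 0 0.2",
)

```text
clock: 34.1
tcp_pos: [0.4702, -0.2787, 0.1301]
tcp_rot: [3.14, -0.001, -3.141]
wrist_force: [-0.5, -0.6, 0.0]
opening: 0.0354
grasp_force: 15.0
```

Emit:
carry_out(
  series="1 -40 0 0 0.2;1 -40 0 0 0.2;1 -25 0 0 0.2;0 -15 0 0 0.2;0 0 0 0 0.2",
)

```text
clock: 34.72
tcp_pos: [0.4678, -0.3979, 0.1305]
tcp_rot: [3.141, -0.001, 3.141]
wrist_force: [-0.8, 0.3, -0.6]
opening: 0.0351
grasp_force: 15.0
```

```bash
python3 chk.py
```

```text
[ 0.46775124 -0.3979271   0.13045336] [ 3.14070725e+00 -6.26443382e-04  3.14138556e+00]
R rim (array([ 0.4565, -0.1605]), 317, 439)
Y cap (array([ 467.4, -282.1]), 18.0, 1858, np.float64(63.3))
Y rim (array([ 0.4685, -0.2812]), 640, 1454)
B rim (array([ 0.467 , -0.4038]), 658, 1302)
```

Emit:
carry_out(
  series="1 -6 20 0 0.2;0 0 25 0 0.2;0 0 20 0 0.2;0 0 10 0 0.2;0 0 0 0 0.2",
)

```text
clock: 35.4
tcp_pos: [0.4668, -0.4031, 0.0551]
tcp_rot: [3.14, -0.001, -3.141]
wrist_force: [-0.1, 0.2, -0.0]
opening: 0.0349
grasp_force: 15.0
```

Emit:
carry_out(
  series="0 0 5 0 0.2;0 0 3.5 0 0.2;0 0 0 0 0.2;0 0 0 0 0.45;0 0 0 0 0.6",
)

```text
clock: 36.02
tcp_pos: [0.4673, -0.4039, 0.0481]
tcp_rot: [-3.141, 0.0, -3.141]
wrist_force: [-0.3, -0.1, 0.2]
opening: 0.0473
grasp_force: 0.0
```

Emit:
carry_out(
  series="0 0 0 0 1;0 0 0 0 1;0 0 -30 0 1;0 0 -40 0 1;0 0 -40 0 1",
)

```text
clock: 36.65
tcp_pos: [0.4669, -0.4036, 0.1587]
tcp_rot: [3.141, -0.0, -3.141]
wrist_force: [0.9, 0.2, -0.5]
opening: 0.0882
grasp_force: 0.0
```

Emit:
carry_out(
  series="20 0 -30 0 1;40 0 -30 0 1;40 0 -30 0 1;0 0 0 0 1;0 0 0 0 1",
)

```text
clock: 37.28
tcp_pos: [0.3673, -0.4037, 0.2474]
tcp_rot: [3.141, 0.0, -3.141]
wrist_force: [0.4, 0.4, -0.5]
opening: 0.0878
grasp_force: 0.0
```

Run:
```python
from h import *
for c in('top','scene'):
    p,P=cloud(c);cv2.imwrite(f"pics/{c}9.png",p[:,:,::-1] if c=='top' else cv2.resize(p[100:292,150:406,::-1],None,fx=2.5,fy=2.5))
    for n,q in dict(W=(.473,-.028),R=(.457,-.16),Y=(.4685,-.2797),B=(.467,-.4033)).items():
        Q=near(P,q,.03,.055,.075); print(c,n,circ(Q) if len(Q) else 0)
```

```text
top W (array([472.2, -28. ]), 17.8, 180, np.float64(63.9))
top R (array([ 456.9, -160. ]), 17.7, 180, np.float64(64.0))
top Y (array([ 468.5, -279.4]), 18.4, 187, np.float64(64.3))
top B (array([ 467.8, -402.9]), 17.7, 189, np.float64(64.3))
scene W (array([469.5, -29. ]), 18.6, 125, np.float64(63.0))
scene R (array([ 454.4, -160. ]), 18.5, 151, np.float64(62.7))
scene Y (array([ 464. , -280.4]), 18.9, 170, np.float64(62.5))
scene B (array([ 464.8, -402.6]), 18.1, 203, np.float64(62.5))
```

View pics/top9.png

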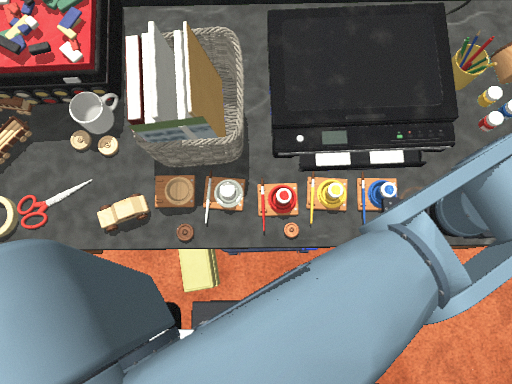

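View pics/scene9.png

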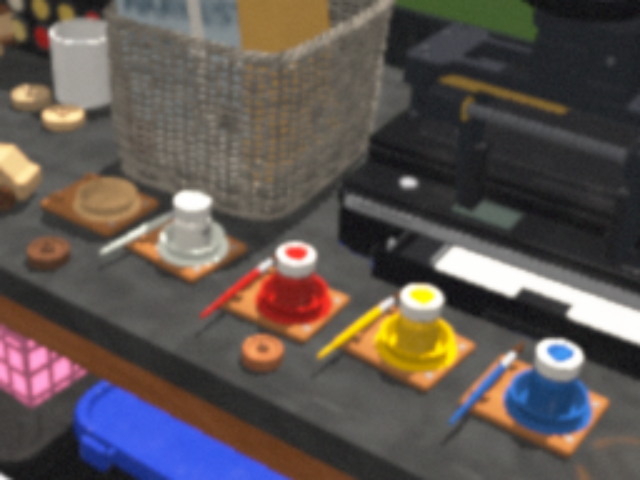

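The pictures show each jar upright in its own cup: white (228,192), red (283,199), yellow (331,192) and blue (382,193) in the top view. The car is unmoved at (122,211).

```bash
python3 -c "
from bench import r
print(r.hand_in())"
```

```text
the job is handed in; nothing more can be done
None
```

All four jars are seated upright in the cups of their own colours, the toy car wasn't touched, and the job was handed in at about 37 s; my one slip was a wrong-signed row while first gripping the blue jar, which pressed the gripper down briefly and slid it about 8 mm along the jar, with no harm visible afterwards.

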